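# Lock the clear column into the lattice base

### The job

Take the clear column with the oblong T-shaped foot and pass its foot down through the slot of the grey lattice base until it stands on the floor inside. Then turn it a quarter turn, either way, so that the foot lies crosswise under the slot and locks, and let go, leaving it upright and centred. Leave the other column, the one with the round foot, standing where it is.

Things in the scene. Friction and masses are not known exactly. Their poses are not given: they have to be found in the camera images.
- column: Loose column, 110 mm tall, 0.12 kg, upright. Foot (T-head): black bar 64 (x) by 30 (y) by 12 mm high. Stem: clear rod, 20 mm diameter. Grip: blue block on top, 44 (x) by 18 (y) mm, from 82 to 110 mm height, parallel to the foot; pinch it across its 18 mm. Origin: centre of the foot's underside; x along foot and block, y across, z up.
- base: Grey hollow base fixed to the bench, 130 x 130 x 38 mm. Central slot in its top, 76 (x) by 42 (y) mm. Top plate 8 mm thick, underside at height 30 mm; white inner floor at 8 mm; room inside 90 x 90 mm, the foot turns freely there, no stop or detent. Yellow marks beside the slot: locked direction (y). Origin: underside centre, below the slot's centre; x along slot, y across, z up.
- spare: The other loose column, to be left alone: the same stem and blue block, 110 mm tall, but a round black foot 54 mm in diameter and 12 mm high, which does not fit the slot. Origin: centre of the underside; z up.
Things that resemble listed ones, but are neither listed nor needed, are in the scene too. What is shaped like the base but orange is not meant.

How it is judged:
On the way, in this order (a step that is already met when the one before it is completed fails the run):
1. the foot has passed down through the slot, wholly below the top plate, still lying along the slot (z of column in the frame of base below 0.017 m and horizontal distance between column and base below 0.02 m and angle between the x axis of column and the x axis of base, either way round below 0.4 rad).
2. the foot is turned crosswise below the plate (z of column in the frame of base below 0.017 m and horizontal distance between column and base below 0.02 m and angle between the x axis of column and the y axis of base, either way round below 0.35 rad), for 0.1 s.
At the end, for the whole second after the job is handed in: The column stands at rest and upright (within 6 degrees) with its foot on the inner floor of the base (within 4 mm), its axis within 12 mm of the slot's centre, and the foot crosswise to the slot within 20 degrees, released; the round-footed column stands upright within 20 mm of where it started (z of column in the frame of base between 0.005 and 0.012 m and horizontal distance between column and base below 0.012 m and angle between the x axis of column and the y axis of base, either way round below 0.35 rad and angle between each of column, spare's own z axis and vertical below 0.1 rad and linear speed of column below 0.02 m/s and distance of spare from where it was at the start of the episode below 0.02 m); the robot touches nothing.
It fails at once if the round-footed column is moved or knocked over (distance of spare from where it was at the start of the episode above 0.02 m or angle between spare's own z axis and vertical above 0.3 rad).
It also fails if it takes over 45 s, if anything falls off the work surface, if the arm or the gripper's body presses on something with over 40 N, if the wrist force passes 120 N, or if a joint passes its speed limit or range.

### The arm

A 7-joint arm with a two-finger parallel gripper is mounted at the origin on the work surface. World frame = base frame: x ahead of the robot, y to its left, z up, the work surface at z = 0. Lengths are in m, angles in rad, forces in N, time in s.
With the tool pointing down it reaches from about 0.4 to 0.875 m from the base axis. Payload 19.3 kg.
Tool frame: the origin (TCP) lies midway between the tips of the shut fingers; the grasp point (between the pads) lies 19 mm behind it (bot.grip_point_offset is the distance from the TCP to the grasp point, in m); z points along the fingers, y is the direction in which the jaws open and shut (so a half turn about z gives the same grasp; the last joint's range is limited). The gripper opens to 85 mm and grips with 20 to 120 N. Pads are 22 mm wide; open, the fingers measure 114 mm over their backs; the gripper's body (76 mm by 85 mm) begins 54 mm behind the grasp point. The pads swing forward as they close: fully open they stand 13 mm farther back than shut.
Start: joints at [1.054, 0.521, -0.036, 1.599, 0.021, 1.021, -0.113], TCP at [0.27, -0.564, 0.231] pointing down, gripper open.
Joint ranges: [-2.91, 2.91], [-0.3, 2.13], [-1.5, 1.42], [0.17, 2.43], [-1.26, 4.41], [0.16, 1.93], [-2.52, 2.52]. Speed limits (rad/s): [1.89, 1.89, 2.39, 2.39, 3.01, 3.01, 3.01].

### API

Orientations are given as [roll, pitch, yaw] about the fixed x, y, z axes, in that order (R = Rz(yaw) Ry(pitch) Rx(roll)).
In Python, from workcell import bot, viewer, workorder gives the robot as it stands.
- The arm moves only by the tool move_arm, never from a script. Its argument "plan" is a list of rows, each a list of 6 numbers: the shift along the tool's x, y, z scaled (see below), then the turn, a rotation vector about the tool's x, y, z scaled (see below). A call has 1 to 5 rows; each row shifts and turns the commanded pose from where the row before left it, along the tool's axes as they then stand; what a row does not reach is not made up. The controller multiplies each number of a shift by 0.025 m and each number of a turn by pi rad. A row lasts 1/10 s, in which the tool goes at most 50 mm and 8.59 degrees, less where a joint would pass 70% of its speed; a pose out of reach is approached as far as the arm can. A call with a number of a shift or a turn outside -1 to 1 is refused whole. A call with a gripper value outside its range is refused whole. "claw" is the closure, from -1 (fully open) to 1 (shut), so that 0 is half open, set as the call begins (left out, the last holds). The fingers move at their own pace and stop on an object; "force" is the grip in N (left out, the last holds). Time passes only in rows, so rows that do not move let the fingers close. It gives the time, the measured TCP pose, the force and the opening at its end, in the units of the state.
- bot.observe(): the state, without advancing time (a new reading comes with each control period).
- viewer.grab_frame(name): name is "scene" or "top" or "wrist"; returns the picture (420x560x3 uint8, red, green, blue); there is no depth.
- viewer.camera_info(name): a dict with "K" (3x3 intrinsics, pixels), "R" (3x3) and "t" (3): a world point X has camera coordinates R X + t. Camera axes: x right, y down, z forward; pixel columns grow to the right and rows downward; lengths in m; the calibration is good to about 2 mm. A picture is of the moment at which its call begins: read the wrist's pose just before it. camera_info takes no time and is no camera call; for the wrist camera it gives the pose at the moment of the call.
- workorder.job_done(): hands the job in, once; it reports no verdict.
The state is a dict: "clock": time; "qpos": joint angles; "qd": joint speeds; "joint_efforts": joint torques, N m; "position": TCP position; "tool_rot": TCP orientation; "force": force on the tool from outside, world axes, zero at the start; "moment": the same for the moment, N m; "grip_width": finger opening in m.
Only numpy, scipy, OpenCV 4.12 (cv2) and the standard library are available. Lean on these libraries where they do the work, as an engineer would, in place of code of your own. Each camera call takes 0.05 s, during which the arm holds its last target.

## Working session

There is one attempt and no reset: what is moved stays moved. The work goes in short steps, Python scripts to look and compute and a tool call to move; the robot and the scene stay as the last step left them, time stands still between calls to the robot, and variables do not carry over. Pictures are saved under pics/ and viewed, and the job is handed in when it is done.

Besides the shell and the picture viewer there is one more tool, called as name(argument=value, ...) on one line, values as JSON. move_arm: Moves the arm, as the interface text tells. Shifts and turns lie within -1 to 1; 1 stands for 0.025 m of shift or pi rad of turn. Its arguments: {"type":"object","properties":{"plan":{"type":"array","items":{"type":"array","items":{"type":"number"}}},"claw":{"type":"number"},"force":{"type":"number"}},"required":["plan"]}

```bash
ls; mkdir -p pics
python3 - <<'E'
from workcell import bot, viewer, workorder
import cv2
s=bot.observe();print(s)
for n in("scene","top"):
    im=viewer.grab_frame(n);cv2.imwrite(f"pics/{n}0.png",im[:,:,::-1]);i=viewer.camera_info(n);print(n,i)
E
```

```text
pics
{'clock': 0.0, 'qpos': array([ 1.0537977 ,  0.52205054, -0.03630224,  1.59998534,  0.02118351,
        1.02110693, -0.11279889]), 'qd': array([-6.46975522e-04, -9.75052193e-04, -1.97974246e-04, -5.08931411e-05,
        9.06379619e-04, -2.99302608e-04,  7.85643075e-04]), 'joint_efforts': array([-1.07495322e-03, -9.27126002e+01,  1.97923064e+00, -3.69926977e+01,
        1.76764122e-02,  8.27162003e-03, -7.87523902e-06]), 'position': array([ 0.26986386, -0.56336597,  0.23071136]), 'tool_rot': array([-3.14042975e+00,  8.16018809e-05,  4.46758968e-01]), 'force': array([ 0.02936212, -0.38086398,  0.48526729]), 'moment': array([0.05508039, 0.027524  , 0.03447217]), 'grip_width': 0.08539536488568211}
scene {'K': array([[446.84455474,   0.        , 285.96796506],
       [  0.        , 446.84455474, 215.11615935],
       [  0.        ,   0.        ,   1.        ]]), 'R': array([[ 0.49316006,  0.86990656, -0.00746532],
       [ 0.63245112, -0.3644097 , -0.68352846],
       [-0.59732633,  0.33236748, -0.72988569]]), 't': array([-0.21727128, -0.28650304,  1.04627658])}
top {'K': array([[436.76811246,   0.        , 281.8257644 ],
       [  0.        , 436.76811246, 210.47247105],
       [  0.        ,   0.        ,   1.        ]]), 'R': array([[-0.10650784, -0.99431108, -0.00124939],
       [-0.9731833 ,  0.10450218, -0.20492328],
       [ 0.20388805, -0.02061005, -0.97877724]]), 't': array([0.01658574, 0.45204841, 0.64882981])}
```

View pics/scene0.png

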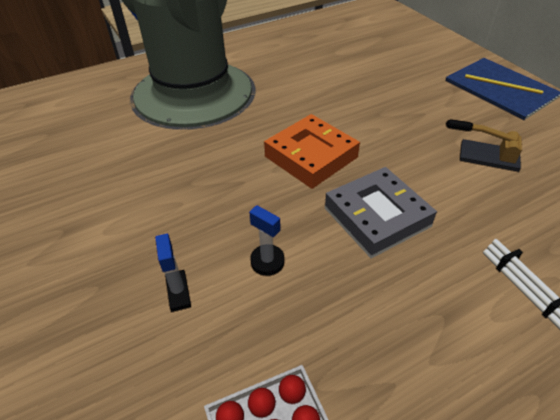

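View pics/top0.png

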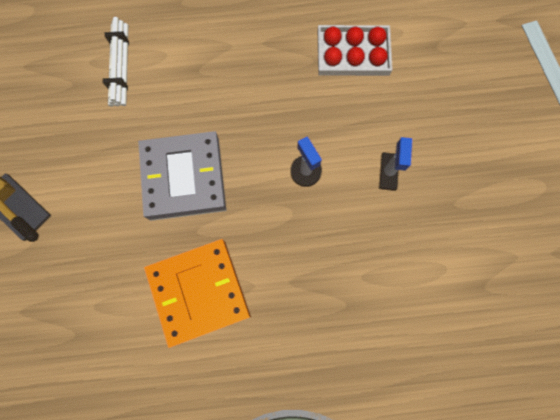

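The top view shows the target column's foot at about (389,172) with its block at (404,153). The round-footed spare is at (306,172), the grey base is centred near (181,175), and the orange look-alike sits below the grey base.

```bash
cat > h.py <<'E'
import numpy as np, cv2
def ray(info,px,z):
    px=np.atleast_2d(px).astype(float); K,R,t=info["K"],info["R"],info["t"]
    c=-R.T@t; d=(R.T@np.linalg.inv(K)@np.c_[px,np.ones(len(px))].T).T
    return c+d*((z-c[2])/d[:,2])[:,None]
def proj(info,X):
    X=np.atleast_2d(X); p=(info["K"]@(info["R"]@X.T+info["t"][:,None])).T
    return p[:,:2]/p[:,2:]
def rect(info,img,z,x0,x1,y0,y1,s=2000):
    # orthorectify plane z: out col = (x-x0)*s, row=(y-y0)*s  (pixels)
    w=np.array([[x0,y0,z],[x1,y0,z],[x1,y1,z],[x0,y1,z]])
    src=proj(info,w).astype(np.float32)
    dst=np.float32([[0,0],[(x1-x0)*s,0],[(x1-x0)*s,(y1-y0)*s],[0,(y1-y0)*s]])
    H=cv2.getPerspectiveTransform(src,dst)
    return cv2.warpPerspective(img,H,(int((x1-x0)*s),int((y1-y0)*s)))
E
python3 - <<'E'
from h import *
from workcell import viewer
info=viewer.camera_info("top"); im=cv2.imread("pics/top0.png")
print("base",ray(info,[[181,175]],.038),"foot",ray(info,[[389,172]],.012),"blk",ray(info,[[405,148]],.11),"spare",ray(info,[[306,172]],.0))
hsv=cv2.cvtColor(im,cv2.COLOR_BGR2HSV)
def cs(m,z,name,amin=30):
    for c in cv2.findContours(m,cv2.RETR_EXTERNAL,cv2.CHAIN_APPROX_NONE)[0]:
        if cv2.contourArea(c)<amin: continue
        w=ray(info,c[:,0,:],z)[:,:2]; r=cv2.minAreaRect((w*1000).astype(np.float32)); print(name,c[:,0].mean(0).round(),r)
cs(cv2.inRange(hsv,(100,120,40),(130,255,255)),.11,"blue")
m=cv2.inRange(hsv,(0,0,180),(180,40,255)); m[:,:130]=0;m[:130]=0;m[:,240:]=0; cs(m,.038,"white"); cs(m,.008,"white8")
cs(cv2.inRange(hsv,(22,150,150),(35,255,255)),.038,"yel",8)
m=cv2.inRange(hsv,(0,0,0),(180,255,60)); m[:,:250]=0; cs(m,.012,"black")
m=cv2.inRange(hsv,(100,120,40),(130,255,255))
a=cv2.resize(im[125:205,370:430],None,fx=8,fy=7,interpolation=cv2.INTER_CUBIC)
b=cv2.resize(im[125:225,130:235],None,fx=3,fy=5.6,interpolation=cv2.INTER_CUBIC)
cv2.imwrite("pics/crop.png",np.hstack([a[:480],b[:480]])[:, :800]); print(hsv[150:170:4,390:412:4])
E
```

```text
base [[0.52991358 0.12635039 0.038     ]] foot [[ 0.5056234  -0.22128437  0.012     ]] blk [[ 0.51299583 -0.22286508  0.11      ]] spare [[ 0.52429251 -0.08164106  0.        ]]
blue [404. 153.] ((505.37255859375, -220.29568481445312), (18.753393173217773, 49.0357780456543), 76.57392883300781)
blue [309. 152.] ((521.8864135742188, -80.70528411865234), (46.795082092285156, 18.16262435913086), 23.91870880126953)
white [181. 174.] ((531.6463012695312, 126.3426742553711), (71.81749725341797, 40.910133361816406), 1.3865739107131958)
white8 [181. 174.] ((541.3129272460938, 132.59384155273438), (74.94129943847656, 42.68954086303711), 1.3866811990737915)
yel [169. 301.] ((328.9522705078125, 156.93603515625), (6.827564239501953, 22.557931900024414), 12.232747077941895)
yel [222. 282.] ((349.88885498046875, 73.34593963623047), (7.11374568939209, 22.952136993408203), 14.382411003112793)
yel [154. 176.] ((533.4334716796875, 170.5367889404297), (4.86253023147583, 19.78499984741211), 2.385056257247925)
yel [206. 169.] ((535.56201171875, 84.79196166992188), (4.700870513916016, 19.91798973083496), 1.315309762954712)
black [304. 173.] ((519.4529418945312, -77.3436279296875), (48.325035095214844, 41.51852798461914), 57.366695404052734)
black [387. 173.] ((507.4773254394531, -221.13743591308594), (26.474828720092773, 62.675933837890625), 77.8073959350586)
[[[ 17 108 185]
  [ 17 109 173]
  [112 122  65]
  [110 188 205]
  [110 191 200]
  [111 173 198]]

 [[ 23  42  54]
  [  0  10  76]
  [116 110  79]
  [110 185 205]
  [110 190 205]
  [113 157 192]]

 [[ 14  57  58]
  [170  10  78]
  [116 131  78]
  [110 189 205]
  [110 185 203]
  [113 138 194]]

 [[ 23  26  79]
  [155  20  75]
  [118 122  92]
  [110 192 203]
  [111 191 206]
  [115 115 180]]

 [[ 19  26  79]
  [141  23  79]
  [115 120  89]
  [114 132  87]
  [114 146  89]
  [ 14  79 149]]]
```

View pics/crop.png

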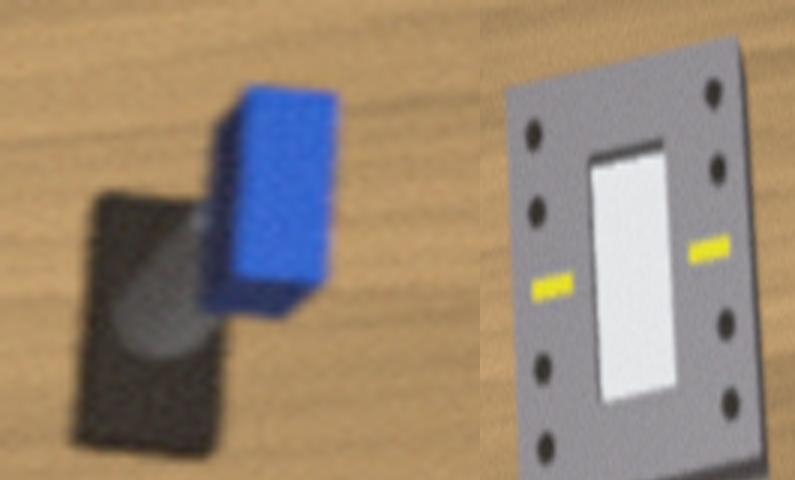

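Run:
```python
from h import *
from workcell import viewer,bot
info=viewer.camera_info("top"); im=cv2.imread("pics/top0.png")
sub=cv2.resize(im,None,fx=4,fy=4,interpolation=cv2.INTER_CUBIC)
hsv=cv2.cvtColor(sub,cv2.COLOR_BGR2HSV)
def cs(m,z,name,amin=400):
    for c in cv2.findContours(m,cv2.RETR_EXTERNAL,cv2.CHAIN_APPROX_NONE)[0]:
        if cv2.contourArea(c)<amin: continue
        w=ray(info,(c[:,0,:]+.5)/4-.5,z)[:,:2]; print(name,cv2.minAreaRect((w*1000).astype(np.float32)))
cs(cv2.inRange(hsv,(100,100,150),(130,255,255)),.11,"blue")
m=cv2.inRange(hsv,(0,0,0),(180,255,100));m[:,:1450]=0;m[:,1650:]=0; 
for z in(0,.012):cs(m,z,"foot")
cs(cv2.inRange(hsv,(22,150,150),(35,255,255)),.038,"yel",100)
R=bot.observe();print(R["position"],R["tool_rot"])
# scene check of block
info=viewer.camera_info("scene"); im=cv2.imread("pics/scene0.png");sub=cv2.resize(im,None,fx=4,fy=4,interpolation=cv2.INTER_CUBIC)
hsv=cv2.cvtColor(sub,cv2.COLOR_BGR2HSV)
m=cv2.inRange(hsv,(100,100,120),(130,255,255));m[:,1600:]=0; cs(m,.11,"blue scene")
m=cv2.inRange(hsv,(22,150,150),(35,255,255));cs(m,.038,"yel",100)
```

```text
blue ((508.4419860839844, -222.4254150390625), (16.670011520385742, 42.708377838134766), 77.06196594238281)
blue ((524.5831909179688, -80.6733627319336), (43.077117919921875, 16.815380096435547), 23.34347915649414)
foot ((521.6065673828125, -236.10546875), (48.12127685546875, 92.9922866821289), 76.88544464111328)
foot ((518.1072998046875, -232.4986572265625), (47.3277587890625, 91.45891571044922), 76.88544464111328)
yel ((328.9176940917969, 156.88027954101562), (7.220304489135742, 23.21341323852539), 13.844334602355957)
yel ((350.0304870605469, 73.18930053710938), (7.522273540496826, 23.562156677246094), 14.158703804016113)
yel ((533.4730224609375, 171.05230712890625), (5.226590156555176, 20.677677154541016), 2.3734827041625977)
yel ((535.5556640625, 84.81056213378906), (5.003720760345459, 20.427566528320312), 2.147285223007202)
[ 0.26991098 -0.5633789   0.23078976] [-3.14056756e+00  4.27024090e-05  4.46778972e-01]
blue scene ((507.6351318359375, -223.6237335205078), (16.567358016967773, 42.74078369140625), 77.19377899169922)
blue scene ((523.4967651367188, -81.47078704833984), (42.515438079833984, 16.821388244628906), 23.353256225585938)
yel ((532.7408447265625, 85.01150512695312), (4.827398777008057, 20.43920135498047), 1.896224021911621)
yel ((530.4524536132812, 171.45306396484375), (4.710185527801514, 20.6416015625), 0.5687990784645081)
yel ((346.67083740234375, 73.66812896728516), (5.259011268615723, 20.58426856994629), 13.393131256103516)
yel ((325.3646545410156, 157.35629272460938), (5.285078525543213, 20.47214126586914), 13.274569511413574)
yel ((371.96307373046875, 593.9529418945312), (162.41744995117188, 8.063343048095703), 34.34946060180664)
```

move_arm(plan=[[0,0,0,0,0,0.043],[0,0,0,0,0,0.043],[0,0,0,0,0,0.043],[0,0,0,0,0,0.043],[0,0,0,0,0,0.043]], claw=-1)

```text
clock: 0.6
position: [0.27, -0.5635, 0.231]
tool_rot: [-3.141, 0.0, -0.234]
force: [0.3, 0.4, -0.7]
grip_width: 0.0853
```

```bash
cat >> h.py <<'E'
from scipy.spatial.transform import Rotation as Ro
def go(bot,tgt,yaw=None):
    s=bot.observe(); R=Ro.from_euler("xyz",s["tool_rot"])
    d=R.inv().apply(np.array(tgt)-s["position"])/.025
    print("pos",s["position"].round(4),"rpy",np.degrees(s["tool_rot"]).round(2),"t",s["clock"],"q",s["qpos"].round(2),"w",s["grip_width"],"F",s["force"].round(1))
    print("shift units",d.round(2))
    if yaw is not None: print("turn units",(R.inv()*Ro.from_euler("xyz",[np.pi,0,yaw])).as_rotvec()/np.pi)
E
python3 - <<'E'
from h import *
from workcell import bot
go(bot,[.508,-.223,.2],np.radians(-13))
E
```

```text
pos [ 0.27   -0.5635  0.231 ] rpy [-1.7997e+02  2.0000e-02 -1.3420e+01] t 0.6 q [ 0.94  0.53  0.13  1.61 -0.08  1.02 -0.71] w 0.08527227944676025 F [ 0.3  0.4 -0.7]
shift units [  6.1  -15.46   1.24]
turn units [-0.00015582  0.00013783 -0.00233623]
```

move_arm(plan=[[0.3,-0.8,0,0,0,0],[0.35,-0.95,0,0,0,0],[0.4,-1,0,0,0,0],[0.4,-1,0,0,0,0],[0.4,-1,0,0,0,0]])

```text
clock: 1.1
position: [0.3424, -0.4574, 0.2311]
tool_rot: [-3.141, 0.0, -0.229]
force: [1.2, -0.6, -0.8]
grip_width: 0.0857
```

move_arm(plan=[[0.4,-1,0,0,0,0],[0.4,-1,0,0,0,0],[0.4,-1,0,0,0,0],[0.4,-1,0,0,0,0],[0.4,-1,0,0,0,0]])

```text
clock: 1.6
position: [0.4194, -0.347, 0.2311]
tool_rot: [-3.141, 0.0, -0.229]
force: [0.3, -0.6, -1.0]
grip_width: 0.0853
```

move_arm(plan=[[0.4,-1,0.2,0,0,0],[0.4,-1,0.2,0,0,0],[0.4,-1,0.2,0,0,0],[0.4,-0.9,0.2,0,0,0],[0,0,0,0,0,0]])

```text
clock: 2.1
position: [0.4817, -0.259, 0.2104]
tool_rot: [-3.14, 0.001, -0.224]
force: [-1.1, 0.1, 1.0]
grip_width: 0.0858
```

Run:
```python
from h import *
from workcell import bot,viewer
go(bot,[.508,-.223,.2],np.radians(-13))
i=viewer.camera_info("wrist");im=viewer.grab_frame("wrist");cv2.imwrite("pics/w1.png",im[:,:,::-1])
np.savez("w1.npz",**i); print(i)
```

```text
pos [ 0.4817 -0.259   0.2104] rpy [-1.7992e+02  5.0000e-02 -1.2850e+01] t 2.1 q [ 0.35  0.42  0.05  1.83 -0.03  0.89 -1.39] w 0.08577987846676852 F [-1.1  0.1  1. ]
shift units [ 0.71 -1.64  0.42]
turn units [-0.00046325  0.00029059  0.00081099]
{'K': array([[325.03900632,   0.        , 277.2819439 ],
       [  0.        , 325.03900632, 205.21738178],
       [  0.        ,   0.        ,   1.        ]]), 'R': array([[-0.22233248, -0.97497008, -0.00126759],
       [-0.92125857,  0.20965816,  0.32760663],
       [-0.3191409 ,  0.07400537, -0.94481336]]), 't': array([-0.14366577,  0.46318009,  0.53417656])}
```

View pics/w1.png

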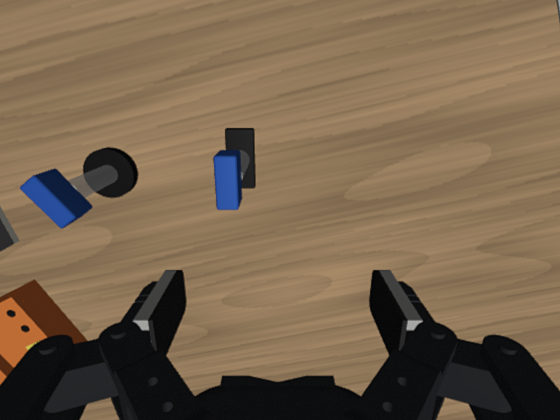

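Wrist view: the target block is at about (228,180), aligned with the tool x axis. The spare is off to the left at (105,172), outside the fingers. I'll measure the block's top from this view.

Run:
```python
from h import *
from workcell import bot
i=np.load("w1.npz");im=cv2.imread("pics/w1.png");sub=cv2.resize(im,None,fx=4,fy=4,interpolation=cv2.INTER_CUBIC)
hsv=cv2.cvtColor(sub,cv2.COLOR_BGR2HSV);m=cv2.inRange(hsv,(100,100,130),(130,255,255))
for c in cv2.findContours(m,0,1)[0]:
    if cv2.contourArea(c)>400: print(cv2.minAreaRect((ray(i,(c[:,0]+.5)/4-.5,.11)[:,:2]*1000).astype(np.float32)))
go(bot,[.508,-.223,.15],np.radians(-13))
```

```text
((525.7373657226562, -81.26200866699219), (42.40789031982422, 16.524293899536133), 23.271638870239258)
((509.5835266113281, -222.97718811035156), (16.71027374267578, 42.12067794799805), 77.14317321777344)
pos [ 0.4806 -0.2607  0.2108] rpy [-1.7997e+02  5.0000e-02 -1.2960e+01] t 2.15 q [ 0.35  0.42  0.05  1.83 -0.03  0.89 -1.38] w 0.08523338822753679 F [-0.5 -0.6  0.8]
shift units [ 0.73 -1.72  2.43]
turn units [-0.00018336  0.00029124  0.00024952]
```

move_arm(plan=[[0.38,-0.86,0.4,0,0,0],[0.38,-0.86,0.6,0,0,0],[0,0,0.8,0,0,0],[0,0,0.6,0,0,0],[0,0,0,0,0,0]])

```text
clock: 2.65
position: [0.507, -0.225, 0.1497]
tool_rot: [3.142, 0.003, -0.229]
force: [-0.2, -0.5, 0.3]
grip_width: 0.0855
```

Run:
```python
from h import *
from workcell import bot
go(bot,[.5085,-.223,.082],np.radians(-13))
```

```text
pos [ 0.507  -0.225   0.1497] rpy [180.     0.18 -13.14] t 2.65 q [ 0.29  0.52  0.03  1.86 -0.02  0.77 -1.47] w 0.085480823904346 F [-0.2 -0.5  0.3]
shift units [ 0.05 -0.09  2.71]
turn units [ 1.35479047e-05  9.93782466e-04 -8.03177522e-04]
```

move_arm(plan=[[0.05,-0.09,0.6,0,0,0],[0,0,0.7,0,0,0],[0,0,0.7,0,0,0],[0,0,0.7,0,0,0],[0,0,0,0,0,0]])

```text
clock: 3.15
position: [0.5091, -0.2231, 0.0829]
tool_rot: [3.142, 0.002, -0.23]
force: [0.6, -0.1, 0.3]
grip_width: 0.0852
```

Run:
```python
from h import *
from workcell import bot,viewer
go(bot,[.5085,-.223,.082],np.radians(-13))
cv2.imwrite("pics/w2.png",viewer.grab_frame("wrist")[:,:,::-1])
```

```text
pos [ 0.5091 -0.2231  0.0829] rpy [ 1.800e+02  1.300e-01 -1.315e+01] t 3.15 q [ 0.29  0.62  0.02  1.9  -0.02  0.63 -1.47] w 0.08523928938602535 F [ 0.6 -0.1  0.3]
shift units [-0.02  0.    0.04]
turn units [ 3.72394223e-06  7.11386396e-04 -8.30224058e-04]
```

View pics/w2.png

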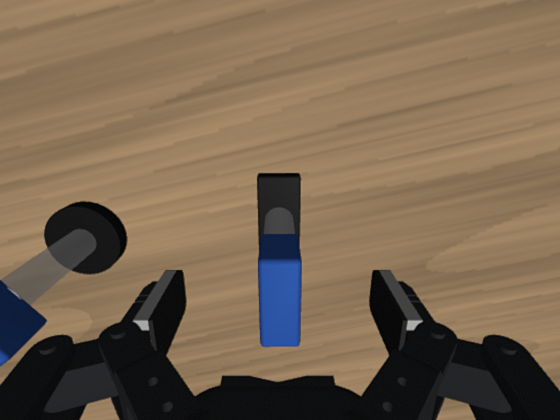

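The block at about (280,300) is centred between the fingers and parallel to the pads. I'll close the gripper.

move_arm(plan=[[0,0,0,0,0,0],[0,0,0,0,0,0],[0,0,0,0,0,0],[0,0,0,0,0,0],[0,0,0,0,0,0]], claw=1, force=50)

```text
clock: 3.7
position: [0.5103, -0.223, 0.0843]
tool_rot: [3.141, -0.001, -0.229]
force: [1.2, -0.6, -0.6]
grip_width: 0.0169
```

move_arm(plan=[[0,0,0,0,0,0],[0,0,0,0,0,0],[0,0,0,0,0,0],[0,0,-0.2,0,0,0],[0,0,-0.4,0,0,0]])

```text
clock: 4.2
position: [0.5096, -0.2224, 0.0988]
tool_rot: [-3.141, 0.001, -0.229]
force: [0.2, 0.9, -0.5]
grip_width: 0.0171
```

Run:
```python
from h import *
from workcell import bot,viewer
go(bot,[.5085,-.223,.22],np.radians(-13))
cv2.imwrite("pics/w3.png",viewer.grab_frame("scene")[:,:,::-1])
```

```text
pos [ 0.5096 -0.2224  0.0988] rpy [-1.7999e+02  8.0000e-02 -1.3100e+01] t 4.2 q [ 0.29  0.59  0.03  1.89 -0.02  0.66 -1.47] w 0.017084314046803915 F [ 0.2  0.9 -0.5]
shift units [-0.04  0.03 -4.85]
turn units [-6.90356056e-05  4.56643474e-04 -5.39378347e-04]
```

View pics/w3.png

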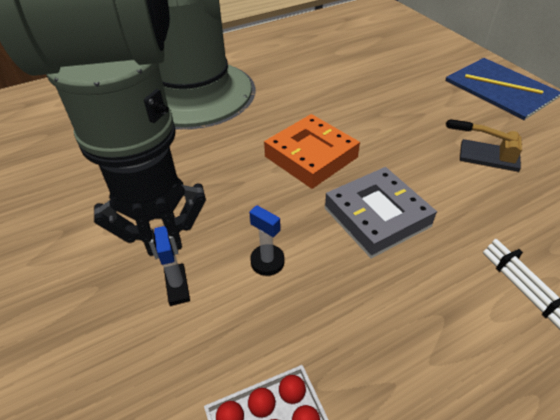

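The column is gripped (17 mm opening), with its foot at about (177,285) just off the bench and the spare untouched. I'll lift it above the spare's height.

move_arm(plan=[[0,0,-0.7,0,0,0],[0,0,-1,0,0,0],[0,0,-1,0,0,0],[0,0,-1,0,0,0],[0,0,-1,0,0,0]])

```text
clock: 4.75
position: [0.5099, -0.2226, 0.2178]
tool_rot: [-3.142, -0.0, -0.229]
force: [0.5, -0.3, -0.7]
grip_width: 0.0169
```

move_arm(plan=[[0,0,-0.3,0,0,-0.04],[0,0,0,0,0,-0.04],[0,0,0,0,0,0],[0,0,0,0,0,0]])

```text
clock: 5.15
position: [0.5099, -0.2227, 0.2239]
tool_rot: [-3.141, 0.0, 0.019]
force: [-0.1, 0.2, -1.5]
grip_width: 0.0173
```

Run:
```python
from h import *
from workcell import bot,viewer
go(bot,[.534,.128,.225],np.radians(1.5))
```

```text
pos [ 0.5099 -0.2227  0.2239] rpy [-1.7999e+02  1.0000e-02  1.0700e+00] t 5.15 q [ 0.32  0.42 -0.02  1.79  0.01  0.93 -1.26] w 0.01726323309743191 F [-0.1  0.2 -1.5]
shift units [  1.23 -14.01  -0.04]
turn units [-5.43215168e-05  3.34620279e-05 -2.40276181e-03]
```

move_arm(plan=[[0.1,-0.6,0,0,0,-0.002],[0.1,-0.9,0,0,0,0],[0.1,-1,0,0,0,0],[0.1,-1,0,0,0,0],[0.1,-1,0,0,0,0]])

```text
clock: 5.65
position: [0.5193, -0.1079, 0.2236]
tool_rot: [-3.141, 0.0, 0.027]
force: [-0.0, -0.4, -0.8]
grip_width: 0.0167
```

move_arm(plan=[[0.1,-1,0,0,0,0],[0.1,-1,0,0,0,0],[0.1,-1,0,0,0,0],[0.1,-1,0,0,0,0],[0.1,-1,0,0,0,0]])

```text
clock: 6.15
position: [0.5279, 0.0174, 0.2237]
tool_rot: [-3.141, 0.0, 0.027]
force: [0.3, 0.3, -1.1]
grip_width: 0.0167
```

move_arm(plan=[[0.1,-1,0,0,0,0],[0.1,-1,0,0,0,0],[0,-1,0,0,0,0],[0,-0.9,0,0,0,0],[0,-0.6,0,0,0,0]])

```text
clock: 6.65
position: [0.5294, 0.1305, 0.2236]
tool_rot: [-3.141, 0.001, 0.029]
force: [0.9, -1.2, -1.4]
grip_width: 0.0169
```

move_arm(plan=[[0,0,0,0,0,0],[0,0,0,0,0,0]])

```text
clock: 6.85
position: [0.5299, 0.1278, 0.2237]
tool_rot: [3.141, 0.0, 0.028]
force: [0.0, -0.1, -0.6]
grip_width: 0.0173
```

Run:
```python
from h import *
from workcell import bot,viewer
go(bot,[.534,.128,.16],np.radians(1.5))
for n in("wrist","top","scene"):
  i=viewer.camera_info(n);np.savez(f"{n}4.npz",**i);cv2.imwrite(f"pics/{n}4.png",viewer.grab_frame(n)[:,:,::-1])
a=cv2.imread("pics/wrist4.png");b=cv2.imread("pics/top4.png")
cv2.imwrite("pics/c4.png",cv2.resize(np.hstack([a,b]),(800,300)))
```

```text
pos [0.5299 0.1278 0.2237] rpy [1.7998e+02 2.0000e-02 1.6200e+00] t 6.85 q [-0.26  0.41 -0.12  1.82  0.06  0.92 -1.94] w 0.017294535268129164 F [ 0.  -0.1 -0.6]
shift units [ 0.17 -0.01  2.55]
turn units [0.00013708 0.00011056 0.00068051]
```

View pics/c4.png

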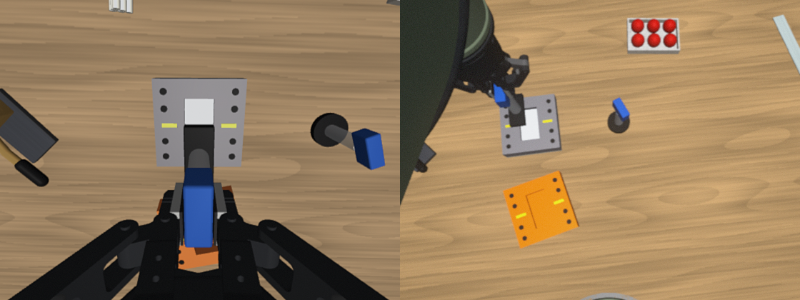

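View pics/wrist4.png

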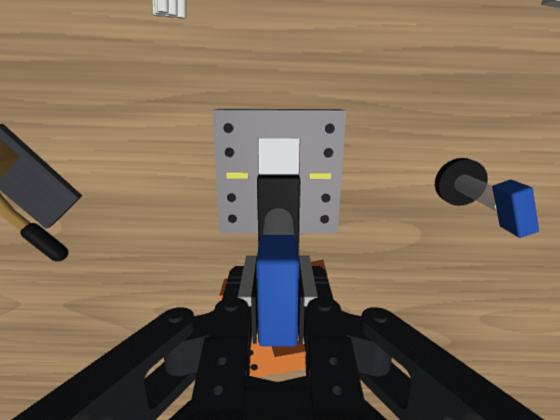

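View pics/scene4.png

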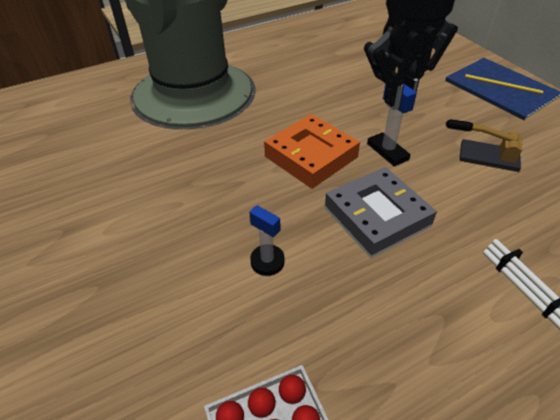

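Wrist view: the yellow marks are at (237,176) and (320,176), the slot's white floor is ahead at (279,157), and the held column lies along the slot. I'll measure the offsets from the marks and the foot.

```bash
cat > meas.py <<'E'
from h import *
def up(f):
    im=cv2.imread(f);s=cv2.resize(im,None,fx=4,fy=4,interpolation=cv2.INTER_CUBIC);return cv2.cvtColor(s,cv2.COLOR_BGR2HSV)
def yel(f,i):
    out=[]
    m=cv2.inRange(up(f),(22,130,130),(35,255,255))
    for c in cv2.findContours(m,0,1)[0]:
        if cv2.contourArea(c)<300: continue
        r=cv2.minAreaRect(((ray(i,(c[:,0]+.5)/4-.5,.038))[:,:2]*1000).astype(np.float32));out.append(r);print(" yel",np.round(r[0],1),np.round(r[1],1),round(r[2],1))
E
python3 - <<'E'
from meas import *
for n in("wrist","top"): print(n); yel(f"pics/{n}4.png",np.load(n+"4.npz"))
i=np.load("wrist4.npz")
zt=.2237-.0843   # foot underside
h=up("pics/wrist4.png");m=cv2.inRange(h,(0,0,0),(180,255,70))
# foot edges along a few rows
g=cv2.cvtColor(cv2.resize(cv2.imread("pics/wrist4.png"),None,fx=4,fy=4,interpolation=cv2.INTER_CUBIC),cv2.COLOR_BGR2GRAY).astype(int)
for v in(185,195,202):
    r=g[v*4]; d=np.diff(r[240*4:320*4]); a=(240*4+d[:160].argmin())/4;b=(240*4+160+d[160:].argmax())/4
    print(v,a,b,ray(i,[[a,v],[b,v]],zt+.012).round(4).tolist())
c=g[170*4:190*4,270*4:290*4].mean(1);k=170+np.diff(c).argmin()/4;print("far edge row",k,ray(i,[[279,k]],zt+.012), "expect far x",.5299+.032)
# block top
m=cv2.inRange(h,(100,100,130),(130,255,255));m[:,:900]=0;m[:,1300:]=0
for c in cv2.findContours(m,0,1)[0]:
    if cv2.contourArea(c)>400: print("blk",cv2.minAreaRect((ray(i,(c[:,0]+.5)/4-.5,zt+.11)[:,:2]*1000).astype(np.float32)))
E
```

```text
wrist
 yel [535.9  84.9] [ 5.  20.9] 0.8
 yel [533.7 170.8] [ 4.8 20.9] 1.6
top
 yel [328.9 156.9] [ 7.5 23.8] 14.4
 yel [350.   73.3] [ 7.8 23.8] 14.4
 yel [533.3 175.9] [ 5.7 11.7] 3.0
 yel [535.6  84.8] [ 5.7 21.3] 1.9
185 256.75 300.25 [[0.5554, 0.1437, 0.1514], [0.5563, 0.1139, 0.1514]]
195 256.75 300.25 [[0.5483, 0.1436, 0.1514], [0.5491, 0.1135, 0.1514]]
202 257.25 299.5 [[0.5432, 0.1432, 0.1514], [0.544, 0.1138, 0.1514]]
far edge row 174.25 [[0.56339766 0.12866336 0.1514    ]] expect far x 0.5619000000000001
blk ((530.0042114257812, 128.8000030517578), (42.5106086730957, 16.82298469543457), 1.8245599269866943)
```

move_arm(plan=[[0.14,0.04,0.5,0,0,0],[0,0,0.7,0,0,0],[0,0,0.7,0,0,0],[0,0,0.7,0,0,0],[0,0,0.3,0,0,0]])

```text
clock: 7.5
position: [0.5329, 0.1263, 0.1492]
tool_rot: [3.141, 0.002, 0.028]
force: [0.7, 0.3, -0.2]
grip_width: 0.0169
```

move_arm(plan=[[0,0,0,0,0,0],[0,0,0,0,0,0]])

```text
clock: 7.7
position: [0.5338, 0.127, 0.1516]
tool_rot: [-3.142, -0.0, 0.029]
force: [0.3, 0.9, -1.1]
grip_width: 0.0171
```

Run:
```python
from meas import *
from workcell import bot,viewer
go(bot,[.534,.127,.1],np.radians(1.5))
for n in("wrist","scene"):
  i=viewer.camera_info(n);np.savez(f"{n}5.npz",**i);cv2.imwrite(f"pics/{n}5.png",viewer.grab_frame(n)[:,:,::-1])
yel("pics/wrist5.png",np.load("wrist5.npz"))
a=cv2.imread("pics/wrist5.png")[60:260,180:380];b=cv2.imread("pics/scene5.png")[60:260,300:500]
cv2.imwrite("pics/c5.png",cv2.resize(np.hstack([a,b]),(800,400),interpolation=cv2.INTER_CUBIC))
```

```text
pos [0.5338 0.127  0.1516] rpy [-1.80e+02 -1.00e-02  1.64e+00] t 7.7 q [-0.26  0.5  -0.11  1.87  0.08  0.77 -1.96] w 0.01714265101634956 F [ 0.3  0.9 -1.1]
shift units [ 0.01 -0.    2.06]
turn units [-1.79773121e-05 -7.97878227e-05  7.65887248e-04]
 yel [535.9  84.9] [ 5. 21.] 1.6
 yel [533.7 170.9] [ 5.2 21.4] 1.6
```

View pics/c5.png

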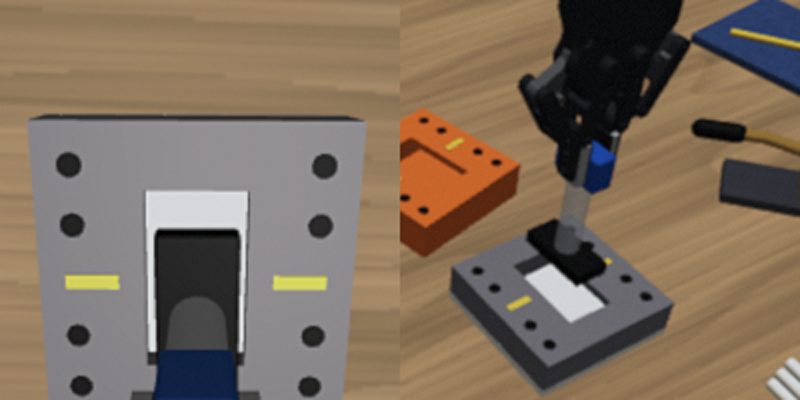

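The foot is centred across the slot: both are centred at crop column 197. I'll lower it through and watch the force.

move_arm(plan=[[0,0,0.3,0,0,0],[0,0,0.3,0,0,0],[0,0,0.3,0,0,0],[0,0,0.2,0,0,0],[0,0,0,0,0,0]])

```text
clock: 8.3
position: [0.5331, 0.127, 0.1229]
tool_rot: [3.141, 0.001, 0.029]
force: [-0.1, 0.9, -0.2]
grip_width: 0.0172
```

Run:
```python
from meas import *
from workcell import bot,viewer
go(bot,[.534,.127,.0943],np.radians(1.5))
for n in("wrist","scene"):
  i=viewer.camera_info(n);cv2.imwrite(f"pics/{n}6.png",viewer.grab_frame(n)[:,:,::-1])
a=cv2.imread("pics/wrist6.png")[60:310,180:380];b=cv2.imread("pics/scene6.png")[60:310,300:500]
cv2.imwrite("pics/c6.png",cv2.resize(np.hstack([a,b]),(800,500),interpolation=cv2.INTER_CUBIC))
```

```text
pos [0.5331 0.127  0.1229] rpy [1.7998e+02 8.0000e-02 1.6600e+00] t 8.3 q [-0.26  0.55 -0.11  1.89  0.09  0.71 -1.96] w 0.017249366000371878 F [-0.1  0.9 -0.2]
shift units [0.04 0.   1.14]
turn units [0.0001136  0.00042003 0.00089908]
```

View pics/c6.png

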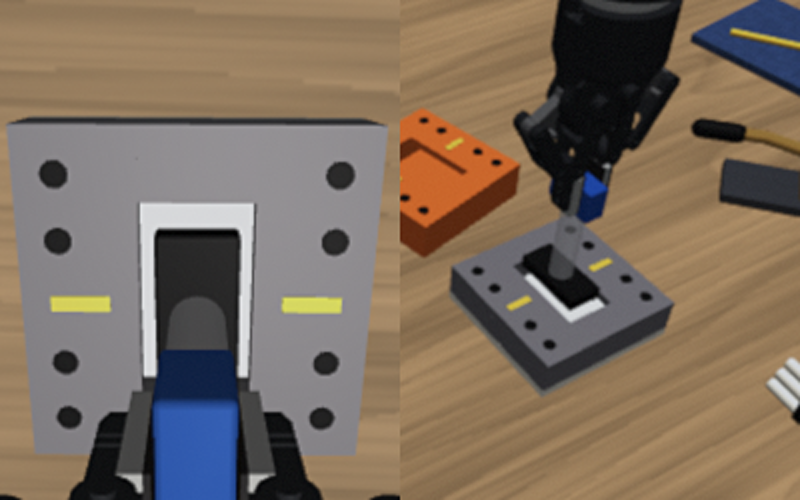

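Run:
```python
from meas import *
from workcell import viewer
i=viewer.camera_info("wrist")
# crop->full: x=180+cx/4*... scale 800/400=2
f=lambda x,y:[180+x/2,60+y/2]
print("slot far",ray(i,[f(197,204)],.038),"near",ray(i,[f(197,378)],.038),"foot far top edge",ray(i,[f(197,230)],.0386+.012))
print("slot LR",ray(i,[f(140,230),f(254,230)],.038),"foot LR",ray(i,[f(155,240),f(240,240)],.0506))
```

```text
slot far [[0.57271984 0.12851896 0.038     ]] near [[0.50419407 0.12644146 0.038     ]] foot far top edge [[0.56634767 0.12836982 0.0506    ]]
slot LR [[0.56266523 0.14872982 0.038     ]
 [0.56385828 0.10773479 0.038     ]] foot LR [[0.56242931 0.14260691 0.0506    ]
 [0.56327411 0.11357904 0.0506    ]]
```

The clearances match the nominal values: 6 mm on the far end and both sides. I'll continue down.

move_arm(plan=[[0.02,0,0.25,0,0,0],[0.02,0,0.3,0,0,0],[0,0,0.3,0,0,0],[0,0,0.29,0,0,0],[0,0,0,0,0,0]])

```text
clock: 8.9
position: [0.534, 0.127, 0.0941]
tool_rot: [3.141, 0.002, 0.029]
force: [-0.0, -0.6, -0.6]
grip_width: 0.0172
```

move_arm(plan=[[0,0,0,0,0,0],[0,0,0,0,0,0]])

```text
clock: 9.1
position: [0.5347, 0.1272, 0.0955]
tool_rot: [-3.141, -0.0, 0.029]
force: [-0.6, 0.3, -0.9]
grip_width: 0.0171
```

Run:
```python
from meas import *
from workcell import bot,viewer
go(bot,[.534,.127,.0935],np.radians(1.5))
for n in("wrist","scene"):
  i=viewer.camera_info(n);cv2.imwrite(f"pics/{n}7.png",viewer.grab_frame(n)[:,:,::-1])
a=cv2.imread("pics/wrist7.png")[60:310,180:380];b=cv2.imread("pics/scene7.png")[60:310,300:500]
cv2.imwrite("pics/c7.png",cv2.resize(np.hstack([a,b]),(800,500),interpolation=cv2.INTER_CUBIC))
```

```text
pos [0.5347 0.1272 0.0955] rpy [-1.7999e+02 -2.0000e-02  1.6600e+00] t 9.1 q [-0.27  0.59 -0.1   1.91  0.1   0.65 -1.97] w 0.01708189183366593 F [-0.6  0.3 -0.9]
shift units [-0.03  0.01  0.08]
turn units [-3.69416071e-05 -8.68911533e-05  8.76438530e-04]
```

View pics/c7.png

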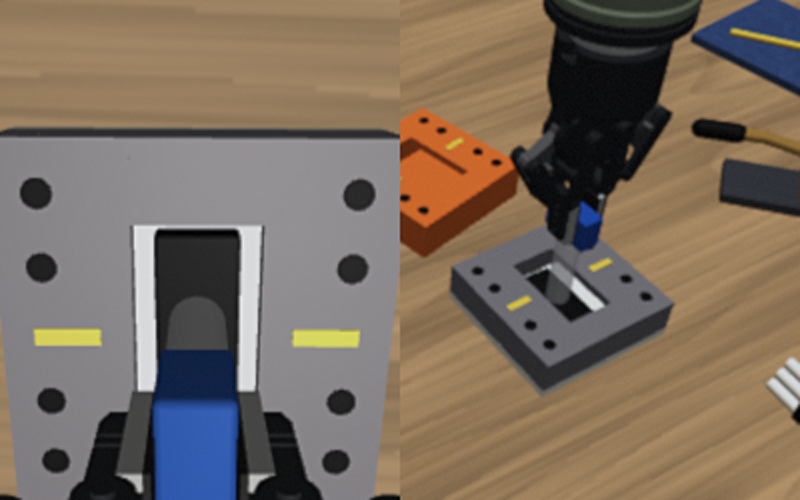

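The foot is in the chamber, about 3 mm above the floor, with no contact force. Now the quarter turn (q7 is at -1.97, so I turn in the direction that raises it).

move_arm(plan=[[0,0,0,0,0,-0.03],[0,0,0,0,0,-0.045],[0,0,0,0,0,-0.045],[0,0,0,0,0,-0.045],[0,0,0,0,0,-0.045]])

```text
clock: 9.7
position: [0.5347, 0.1271, 0.0956]
tool_rot: [3.141, -0.0, 0.694]
force: [-0.6, 0.1, -1.3]
grip_width: 0.0175
```

move_arm(plan=[[0,0,0,0,0,-0.045],[0,0,0,0,0,-0.045],[0,0,0,0,0,-0.045],[0,0,0,0,0,-0.045],[0,0,0,0,0,-0.045]])

```text
clock: 10.2
position: [0.5347, 0.127, 0.0956]
tool_rot: [3.141, -0.0, 1.401]
force: [0.6, 0.5, -1.3]
grip_width: 0.0173
```

move_arm(plan=[[0,0,0,0,0,-0.04],[0,0,0,0,0,-0.02],[0,0,0,0,0,-0.004],[0,0,0,0,0,0],[0,0,0,0,0,0]])

```text
clock: 10.7
position: [0.5346, 0.1271, 0.0954]
tool_rot: [3.141, 0.0, 1.595]
force: [1.0, 0.9, -0.2]
grip_width: 0.0172
```

Run:
```python
from meas import *
from workcell import bot,viewer
go(bot,[.534,.1278,.0935],np.radians(91.5))
for n in("wrist","scene"):
  i=viewer.camera_info(n);cv2.imwrite(f"pics/{n}8.png",viewer.grab_frame(n)[:,:,::-1])
a=cv2.imread("pics/wrist8.png")[60:310,180:380];b=cv2.imread("pics/scene8.png")[60:310,300:500]
cv2.imwrite("pics/c8.png",cv2.resize(np.hstack([a,b]),(800,500),interpolation=cv2.INTER_CUBIC))
```

```text
pos [0.5346 0.1271 0.0954] rpy [1.7999e+02 1.0000e-02 9.1380e+01] t 10.7 q [ 0.03  0.64 -0.52  1.89  0.45  0.73 -0.72] w 0.017159299460120982 F [ 1.   0.9 -0.2]
shift units [ 0.03 -0.02  0.08]
turn units [ 6.50472173e-05  2.95024052e-05 -6.77619091e-04]
```

View pics/c8.png

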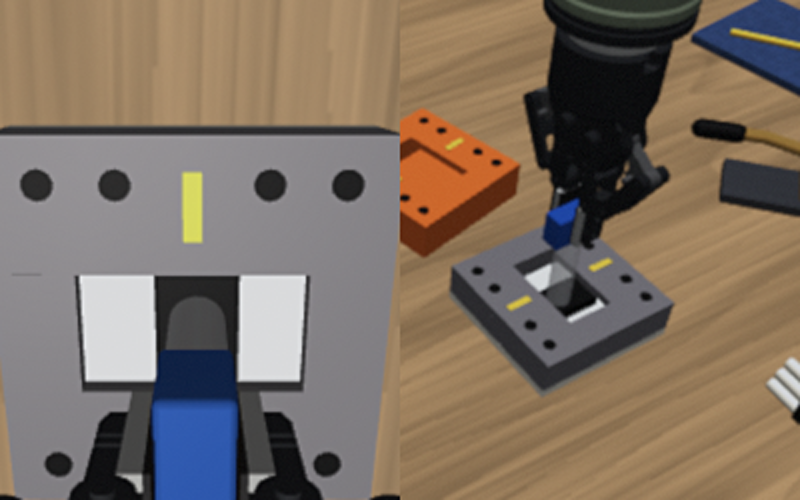

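The foot now lies crosswise under the plate, in line with the yellow mark. The foot is centred at crop column 197 and the slot at 193, about 1 mm apart. I'll lower it to floor contact.

move_arm(plan=[[0,0,0.05,0,0,0],[0,0,0.04,0,0,0],[0,0,0,0,0,0],[0,0,0,0,0,0]])

```text
clock: 11.2
position: [0.5345, 0.1272, 0.093]
tool_rot: [-3.141, -0.0, 1.596]
force: [0.6, 0.2, -1.7]
grip_width: 0.0172
```

move_arm(plan=[[0,0,0.04,0,0,0],[0,0,0,0,0,0],[0,0,0,0,0,0]])

```text
clock: 11.5
position: [0.5347, 0.1272, 0.0922]
tool_rot: [3.141, -0.0, 1.597]
force: [-0.3, 0.4, 2.4]
grip_width: 0.0171
```

The force has gone from about -1 N to +2.4 N, so it is on the floor. Releasing.

move_arm(plan=[[0,0,0,0,0,0],[0,0,0,0,0,0],[0,0,0,0,0,0],[0,0,0,0,0,0],[0,0,0,0,0,0]], claw=-0.3)

```text
clock: 12.0
position: [0.5346, 0.1271, 0.092]
tool_rot: [-3.142, -0.0, 1.597]
force: [-0.0, 0.7, -0.3]
grip_width: 0.0553
```

Run:
```python
from meas import *
from workcell import bot,viewer
go(bot,[.534,.1278,.2],np.radians(91.5))
cv2.imwrite("pics/w9.png",viewer.grab_frame("wrist")[:,:,::-1])
```

```text
pos [0.5346 0.1271 0.092 ] rpy [-180.     -0.     91.48] t 12.0 q [ 0.03  0.64 -0.52  1.89  0.46  0.73 -0.73] w 0.055349660747008485 F [-0.   0.7 -0.3]
shift units [ 0.03 -0.02 -4.32]
turn units [-9.77503561e-06 -7.28545371e-06 -1.13642600e-04]
```

View pics/w9.png

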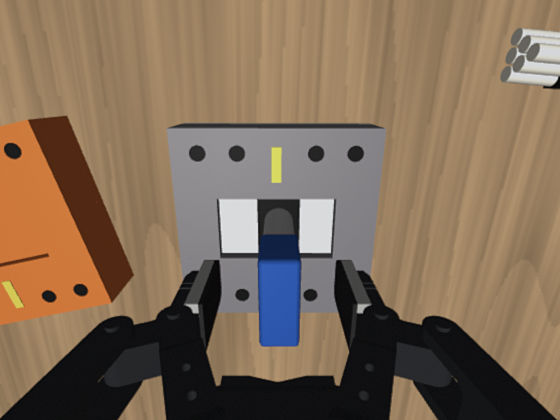

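The fingers are clear on both sides of the block at (279,300), and the column stands upright and crosswise. I'll retreat upwards.

move_arm(plan=[[0,0,-0.4,0,0,0],[0,0,-0.8,0,0,0],[0,0,-1,0,0,0],[0,0,-1,0,0,0],[0,0,-1,0,0,0]])

```text
clock: 12.55
position: [0.5344, 0.1272, 0.1988]
tool_rot: [3.141, -0.0, 1.597]
force: [1.1, 0.4, 0.1]
grip_width: 0.0555
```

move_arm(plan=[[-0.8,0,-0.8,0,0,0],[-1,0,-0.5,0,0,0],[-1,0,0,0,0,0],[-0.8,0,0,0,0,0],[0,0,0,0,0,0]])

```text
clock: 13.05
position: [0.5369, 0.0343, 0.2302]
tool_rot: [3.141, 0.001, 1.593]
force: [-0.4, 0.0, 0.9]
grip_width: 0.0554
```

Run:
```python
from meas import *
from workcell import bot,viewer
go(bot,[.534,.1278,.2])
for n in("wrist","top","scene"):
  i=viewer.camera_info(n);np.savez(n+"10.npz",**i);f=f"pics/{n}10.png";cv2.imwrite(f,viewer.grab_frame(n)[:,:,::-1])
  print(n); yel(f,i)
  m=cv2.inRange(up(f),(100,100,120 if n=="scene" else 150),(130,255,255))
  for c in cv2.findContours(m,0,1)[0]:
    if cv2.contourArea(c)>1000:
      for z in(.110,.118):
        r=cv2.minAreaRect((ray(i,(c[:,0]+.5)/4-.5,z)[:,:2]*1000).astype(np.float32));print(" blk",z,np.round(r[0],1),np.round(r[1],1),round(r[2],1))
a=cv2.imread("pics/wrist10.png");b=cv2.imread("pics/scene10.png")
cv2.imwrite("pics/c10.png",cv2.resize(np.hstack([a,b]),(800,300)))
```

```text
pos [0.5369 0.0343 0.2302] rpy [1.7998e+02 7.0000e-02 9.1280e+01] t 13.05 q [ 0.27  0.44 -0.6   1.81  0.29  0.98 -0.42] w 0.05541441872111185 F [-0.4  0.   0.9]
shift units [ 3.74 -0.03  1.2 ]
wrist
 yel [350.2  73.5] [ 6.5 22.1] 14.1
 yel [535.8  84.9] [ 4.7 20.7] 1.3
 yel [329.2 157. ] [ 6.3 22.1] 14.0
 yel [533.8 171. ] [ 5. 21.] 1.0
 blk 0.11 [525.6 -79.9] [41.5 15.9] 23.5
 blk 0.118 [525.9 -73.8] [40.2 15.4] 23.5
 blk 0.11 [536.3 126.8] [16.6 43. ] 1.7
 blk 0.118 [536.3 126.5] [16.1 41.7] 1.7
top
 yel [339.3 115.5] [131.2 130.2] 14.2
 yel [500.1 412.9] [32.8  8.4] 41.8
 yel [533.5 170.9] [ 4.9 20.3] 1.6
scene
 yel [533.   84.9] [ 6.  21.5] 3.0
 yel [530.5 171.5] [ 6.  21.5] 0.3
 yel [371.9 593.8] [163.7  11.1] 34.4
 blk 0.11 [523.6 -81.4] [42.8 17.1] 23.3
 blk 0.118 [530.5 -84.6] [42.  16.8] 23.3
 blk 0.11 [527.4 132.7] [17.1 43.9] 1.5
 blk 0.118 [534.2 125.8] [16.8 43.1] 1.5
```

View pics/c10.png

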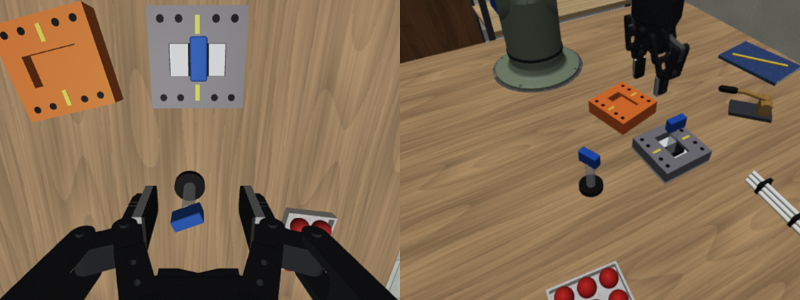

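The column's block is 2–3.5 mm from the slot's centre, crosswise, and at the height expected for standing on the inner floor. The spare has not moved and the gripper is clear of everything, so I'll hand in the job.

Run:
```python
from workcell import bot,workorder
print(workorder.job_done())
```

```text
the job is handed in; nothing more can be done
None
```

The T-footed column is standing locked in the grey base and released. I handed the job in at about 13 s of the 45 s allowed; the hand-in gives no verdict.

**What I did:** I gripped the column across its blue block, carried it over the spare and lined it up with the slot. I lowered the foot through with about 6 mm clearance on the far end and both sides and no contact force. I then turned it a quarter turn about 3 mm above the floor, set it down (force rose to 2.4 N), opened the gripper and backed off.

**Last checks:**
- **Position:** the wrist camera put the block about 2 mm from the slot's centre and the scene camera about 3.4 mm, against a limit of 12 mm.
- **Angle and height:** the block was crosswise to the slot within about 1°. Its size in the images fits the foot standing on the inner floor.
- **Spare:** within about 2 mm of its starting position and upright.
- **Gripper:** touching nothing.

**Disagreements:** the scene camera read the base about 3 mm nearer the robot than the other two cameras. The final top view was partly blocked by the arm and could not measure the column.

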